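# Lock the sample shuttle with its transport pin

### The job

Lock the sample shuttle for transport: take the red-knobbed locking pin from its holder, put it through the brass guide block on the carriage so that its tip rests on the bar hidden below, and slide the carriage along with the pin lightly pressed down until you feel the tip drop into the bar's hidden hole. Push the pin fully home, upright with its flange down on the guide block, and let go. Be gentle, never force or ram the pin against the shuttle, and leave the vials, the weighing bottle and the small box standing where they are.

Things in the scene. Friction and masses are not known exactly. Their poses are not given: they have to be found in the camera images.
- lock_pin: Loose locking pin, about 60 g, 82 mm tall, upright in its holder at the start. Origin at the centre of its tip (lower end), z up along it. Steel shank 12 mm thick, 38 mm long, 2 mm chamfer at the tip; steel flange 26 mm wide from 38 to 42 mm above the tip; round red knob 20 mm wide from 42 to 82 mm above the tip: grip it from above, fingertips just over the flange.
- pin_holder: Fixed grey block 56 x 56 x 44 mm on a black 70 x 70 mm foot, origin under its centre on the bench. The pin stands loosely in its middle in a 15 mm hole 42 mm deep, flange resting on the block's top (44 mm high), and must rise about 40 mm to come free.
- shuttle: Fixed sample shuttle on the bench, 116 mm wide (its x), 308 mm long (its y, from -176 to +132 mm), white motor end 44 mm high at its -y end. Origin on the bench on the mid line; x across, y the carriage's sliding direction, z up. Under the carriage, hidden, lies a latch bar (see bar_search).
- bar_search (a point): Fixed point on the shuttle (0, -40, 28 mm): top of the hidden spring-backed steel latch bar, 28 mm above the bench. Its one round hole, 15 mm wide, right through, is on the mid line within 22 mm of this point along the shuttle's y, unknown where, but 14 mm or more to the +y side of the guide hole's start. Elsewhere the tip stops on the bar, which yields about 1 mm per 1.5 N, 5 mm at most.
- bushing (a point): Centre of the guide hole at the top face of the 34 x 34 mm brass block on the carriage, 52 mm above the bench, on the shuttle's mid line; moves with the carriage. The hole is vertical, 14 mm wide, 3 mm chamfer at the mouth, right through block and plate (underside at 34 mm). Tip on the bar: flange 14 mm above the block. Fully home: flange on the block, tip 14 mm above the bench.
- carriage (a joint): Travel of the carriage along the shuttle's +y, m: 0 at the motor end, 0.09 at the end stop; the guide hole is at shuttle y = -0.088 + this value. About 1.5 N of friction; it stays where it is left. A clear dish 61 mm wide is fixed on the carriage plate, its rim 58 mm above the bench, its centre 70 mm to the +y side of the guide hole.
- vial_blue: Loose bystander: small clear vial with a blue cap, 27 mm wide, 64 mm tall, beyond the shuttle; leave standing. Origin under its centre.
- septa_box: Loose bystander: small white box 50 x 70 x 26 mm beyond the shuttle; leave in place. Origin under its centre.
- weigh_bottle: Loose bystander: small clear weighing bottle with a stopper, 42 mm wide, 58 mm tall, to the left of the pin holder; leave standing. Origin under its centre.
- vial_black: Loose bystander: small clear vial with a black cap, 27 mm wide, 64 mm tall, beyond the pin holder; leave standing. Origin under its centre.
Things that resemble listed ones, but are neither listed nor needed, are in the scene too. What is shaped like the lock_pin but orange, purple or turquoise is not meant.

How it is judged:
By the outcome, as a careful person would: the job done as asked, in the order asked, and still so for the second after the job is handed in, with the robot touching nothing.
It also fails if it takes over 51 s, if anything falls off the work surface, if the arm or the gripper's body presses on something with over 40 N, if the wrist force passes 120 N, or if a joint passes its speed limit or range.

### The arm

A 6-joint arm with a two-finger parallel gripper is mounted at the origin on a cart in front of the work surface, level with it; the furniture and walls round the work are solid. World frame = base frame: x ahead of the robot, y to its left, z up, the work surface at z = 0. Lengths are in m, angles in degrees, forces in N, time in s.
With the tool pointing down it reaches from about 0.4 to 0.825 m from the base axis. Payload 7 kg.
Tool frame: the origin (TCP) lies midway between the tips of the shut fingers; the grasp point (between the pads) lies 19 mm behind it; z points along the fingers, y is the line along which they close (so a half turn about z gives the same grasp; the last joint's range is limited). The gripper opens to 88 mm and grips with 3 to 60 N. Pads are 19 mm wide; open, the fingers measure 130 mm over their backs; the gripper's body (78 mm by 193 mm) begins 47 mm behind the grasp point.
Start: joints at [84.46, 20.546, 0.682, 0, -70.136, -16.507], TCP at [0.253, 0.626, 0.227] pointing down, gripper open.
Joint ranges: [-176.03, 176.03], [-82.01, 121.73], [-58.28, 71.71], [-173.87, 95.51], [-174.79, -0.11], [-173.66, 173.66]. Speed limits (degrees/s): [136.94, 136.94, 172.46, 180, 180, 180].

### API

Orientations are given as [roll, pitch, yaw] about the fixed x, y, z axes, in that order (R = Rz(yaw) Ry(pitch) Rx(roll)).
In Python, from plant import ctrl gives the robot as it stands. The module is installed in compiled form; this text tells all that it offers.
- The arm moves only by the tool send_rows, never from a script. Its argument "plan" is a list that holds one entry, the list of rows, each a list of 6 numbers: the shift along the tool's x, y, z in cm, then the turn, a rotation vector about the tool's x, y, z in degrees. A call has 1 to 8 rows; each row is the pose to reach, as a shift and turn from the pose commanded when the call began, along the tool's axes at that moment; what a row does not reach only later rows make up. A row lasts 1/12 s, in which the tool goes at most 41.7 mm and 7.16 degrees, less where a joint would pass 70% of its speed; a pose out of reach is approached as far as the arm can. A call with a gripper value outside its range is refused whole. "fingers" is the opening, from 0 (shut) to 1 (fully open), set as the call begins (left out, the last holds). The fingers move at their own pace and stop on an object; the grip force is fixed at half the most. Time passes only in rows, so rows that repeat a pose let the fingers close. It gives the time, the measured TCP pose, the force, the opening and the grip force at its end, in the units of the state.
- ctrl.get_obs(): the state, without advancing time (a new reading comes with each control period).
- ctrl.snapshot(name): name is "scene" or "top"; returns a dict with "img" (400x640x3 uint8, red, green, blue), "K" (3x3 intrinsics, pixels), "pose" (4x4, takes a point from camera to world coordinates). Camera axes: x right, y down, z forward; pixel columns grow to the right and rows downward; lengths in m; the calibration is good to about 2 mm. A picture is of the moment at which its call begins. There is no depth.
- ctrl.close_job(): hands the job in; it is judged then, once.
The state is a dict: "clock": time; "joint_pos": joint angles; "qvel": joint speeds; "tau": joint torques, N m; "tool_pos": TCP position; "orientation": TCP orientation; "force": force on the tool from outside, world axes, zero at the start; "moment": the same for the moment, N m; "opening": finger opening in m; "gripper_force": force on a finger pad.
Only numpy, scipy, OpenCV 4.12 (cv2) and the standard library are available. Lean on these libraries where they do the work, as an engineer would, in place of code of your own. Each camera call takes 0.05 s, during which the arm holds its last target. There are 200 camera calls.

## Working session

There is one attempt and no reset: what is moved stays moved. The work goes in short steps, Python scripts to look and compute and a tool call to move; the robot and the scene stay as the last step left them, time stands still between calls to the robot, and variables do not carry over. Pictures are saved under pics/ and viewed, at most 10 in all, crops included, and the job is handed in when it is done.

Besides the shell and the picture viewer there is one more tool, called after "Request:" as name(argument=value, ...) on one line, values as JSON. send_rows: Moves the arm, as the interface text tells. Its arguments: {"type":"object","properties":{"plan":{"type":"array","items":{"type":"array","items":{"type":"array","items":{"type":"number"}}}},"fingers":{"type":"number"}},"required":["plan"]}

```bash
mkdir -p pics
python3 - <<'E'
from plant import ctrl
import cv2,numpy as np
for n in("scene","top"):
    s=ctrl.snapshot(n);cv2.imwrite(f"pics/{n}0.png",s["img"][:,:,::-1]);np.savez(f"pics/{n}0.npz",K=s["K"],pose=s["pose"],img=s["img"]);print(n,s["K"].tolist(),s["pose"].round(4).tolist())
print(ctrl.get_obs())
E
```

```text
scene [[407.85764232376266, 0.0, 319.1335379619599], [0.0, 407.85764232376266, 201.7725183065877], [0.0, 0.0, 1.0]] [[-0.473, -0.3947, 0.7877, -0.1415], [-0.881, 0.218, -0.4198, 0.4991], [-0.006, -0.8926, -0.4509, 0.478], [0.0, 0.0, 0.0, 1.0]]
top [[466.15171999529167, 0.0, 320.27602464948455], [0.0, 466.15171999529167, 196.36736068022424], [0.0, 0.0, 1.0]] [[0.0068, -0.9863, 0.1646, 0.4045], [-0.9998, -0.0039, 0.0179, 0.0891], [-0.017, -0.1647, -0.9862, 1.213], [0.0, 0.0, 0.0, 1.0]]
{'clock': 0.1, 'joint_pos': array([ 8.44598263e+01,  2.05864211e+01,  6.38864763e-01, -1.63280165e-02,
       -7.01356740e+01, -1.65054993e+01]), 'qvel': array([-0.04310312, -0.01222842,  0.10989847,  0.06759351,  0.06274512,
       -0.09160447]), 'tau': array([-4.33325404e-04, -5.84159946e+01,  2.93752742e+01,  7.01545492e+00,
        1.01278396e-02, -5.95388178e-05]), 'tool_pos': array([0.25324311, 0.62522468, 0.22572987]), 'orientation': array([ 1.79915838e+02, -8.93060199e-03, -2.20512257e+01]), 'force': array([ 0.30136996,  0.58146326, -0.03878493]), 'moment': array([ 0.03217727, -0.02646437,  0.04667729]), 'gripper_force': 0.0, 'opening': 0.08767518369687505}
```

View pics/scene0.png

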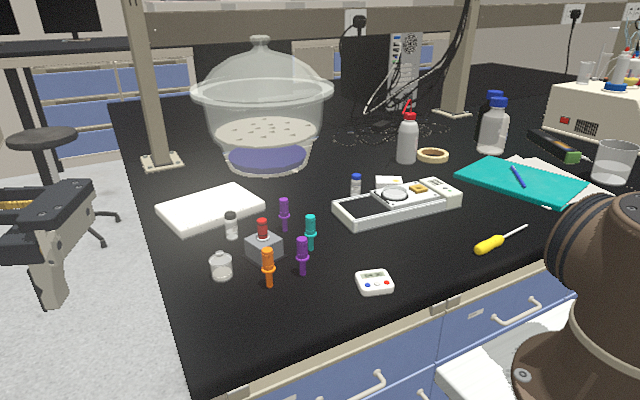

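View pics/top0.png

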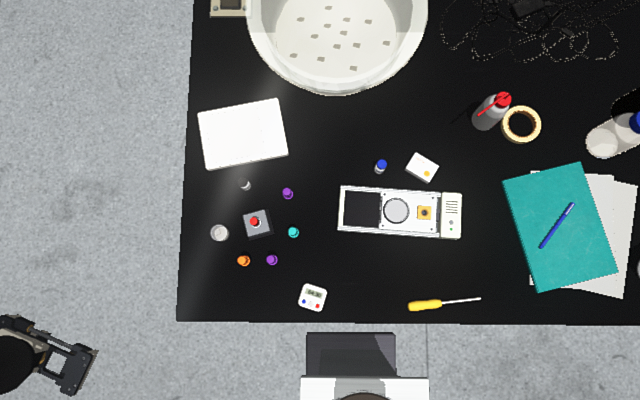

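The scene view shows the red pin in its grey holder at about (262,235), ringed by orange, purple and turquoise decoys. In the top view the holder is at (257,222) and the shuttle spans x 338–462, with its motor end on the right (world −y) and the brass block at (425,213). Next I'll enlarge both areas.

Run:
```python
import cv2,numpy as np
t=np.load("pics/top0.npz")["img"][:,:,::-1]
a=cv2.resize(t[170:280,200:330],None,fx=6,fy=5.4,interpolation=cv2.INTER_CUBIC)
a=cv2.resize(t[175:275,200:320],None,fx=6,fy=6,interpolation=cv2.INTER_CUBIC)
b=cv2.resize(t[175:250,335:468],None,fx=6,fy=6,interpolation=cv2.INTER_CUBIC)
cv2.imwrite("pics/a.png",a);cv2.imwrite("pics/b.png",b)
```

```text
(no output)
```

View pics/a.png

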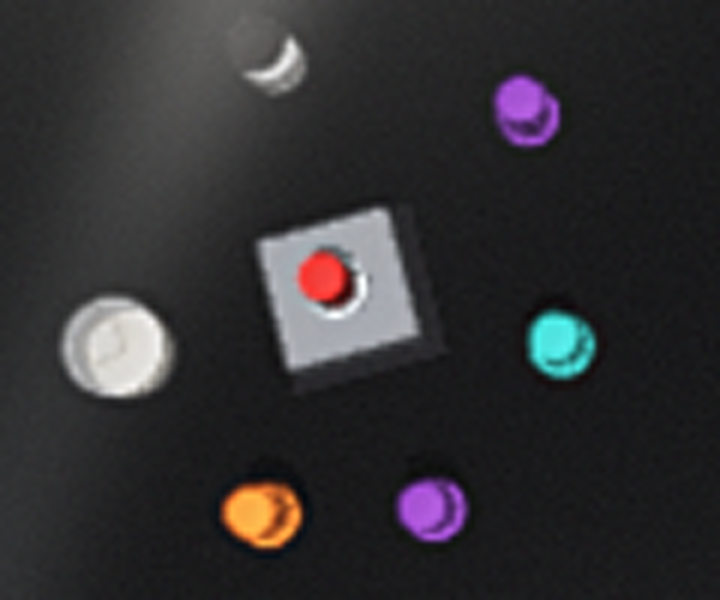

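View pics/b.png

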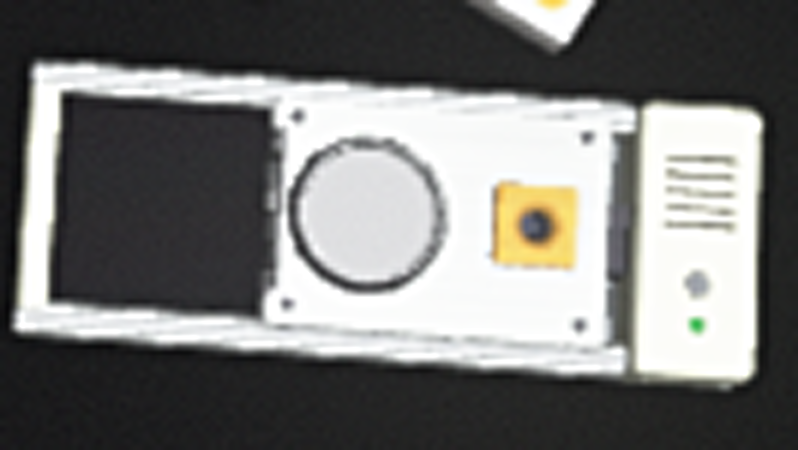

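Crop a puts the red knob top at (325,277), with holder-top corners at (257,241), (387,207), (421,337) and (290,370). Crop b puts the guide hole at (537,226), with brass corners at (497,183), (577,187), (574,268) and (493,263), and the dish centre at (367,215).

```bash
cat > h.py <<'E'
import numpy as np
from scipy.spatial.transform import Rotation as R
def ray(cam,uv,z,f=None):
    d=np.load(f or f"pics/{cam}0.npz");P=d["pose"]
    v=P[:3,:3]@np.linalg.solve(d["K"],[uv[0],uv[1],1]);return P[:3,3]+v*(z-P[2,3])/v[2]
def A(x,y):return((x+.5)/6-.5+200,(y+.5)/6-.5+175)
def B(x,y):return((x+.5)/6-.5+335,(y+.5)/6-.5+175)
E
python3 - <<'E'
from h import *
p=lambda n,l:print(n,[ray("top",u,z)[:2].round(4).tolist() for u,z in l])
p("knob",[(A(325,277),.088)])
c=[(A(*q),.044) for q in[(257,241),(387,207),(421,337),(290,370)]];p("holder",c)
print(np.mean([ray("top",*q) for q in c],0))
p("hole",[(B(537,226),.052)])
c=[(B(*q),.052) for q in[(497,183),(577,187),(574,268),(493,263)]];p("brass",c)
print(np.mean([ray("top",*q) for q in c],0))
p("dish",[(B(367,215),.058)])
p("motor",[(B(*q),.044) for q in[(642,103),(762,112),(750,385),(632,376)]])
p("frameleft",[(B(*q),.03) for q in[(35,64),(15,330)]])
p("others",[(A(*q),z) for q,z in[((522,100),.082),((560,340),.082),((430,508),.082),((250,512),.082),((130,350),.058),((255,40),.064)]])
p("blue,box",[((381,164),.064),((422,166),.026)])
# cross check: scene camera
d=np.load("pics/scene0.npz");P=np.linalg.inv(d["pose"])
for n,x in(("knob",[*ray("top",A(325,277),.088)]),("hole",[*ray("top",B(537,226),.052)])):
    q=d["K"]@(P@[*x,1])[:3];print(n,q[:2]/q[2])
import cv2
s=d["img"][:,:,::-1];a=cv2.resize(s[205:275,225:305],None,fx=5,fy=5,interpolation=cv2.INTER_CUBIC);b=cv2.resize(s[170:230,380:460],None,fx=5,fy=5,interpolation=cv2.INTER_CUBIC)
cv2.imwrite("pics/c.png",np.hstack([a,cv2.copyMakeBorder(b,0,50,0,0,cv2.BORDER_CONSTANT)]))
E
```

```text
knob [[0.5315, 0.2709]]
holder [[0.5516, 0.3072], [0.5664, 0.2526], [0.5114, 0.2368], [0.4973, 0.2915]]
[0.53167806 0.27204078 0.044     ]
hole [[0.559, -0.1499]]
brass [[0.5771, -0.1338], [0.5755, -0.167], [0.5415, -0.1647], [0.5434, -0.1312]]
[ 0.5593866  -0.14915808  0.052     ]
dish [[0.5625, -0.0784]]
motor [[0.6127, -0.1973], [0.609, -0.2476], [0.4939, -0.2377], [0.4974, -0.189]]
frameleft [[0.6313, 0.0587], [0.5166, 0.0672]]
others [[0.6058, 0.1928], [0.507, 0.1755], [0.4392, 0.2267], [0.4371, 0.2992], [0.5041, 0.3559], [0.6342, 0.3073]]
blue,box [[0.6797, -0.0428], [0.6837, -0.1534]]
knob [260.67838265 218.361497  ]
hole [416.64605588 186.59100356]
```

View pics/c.png

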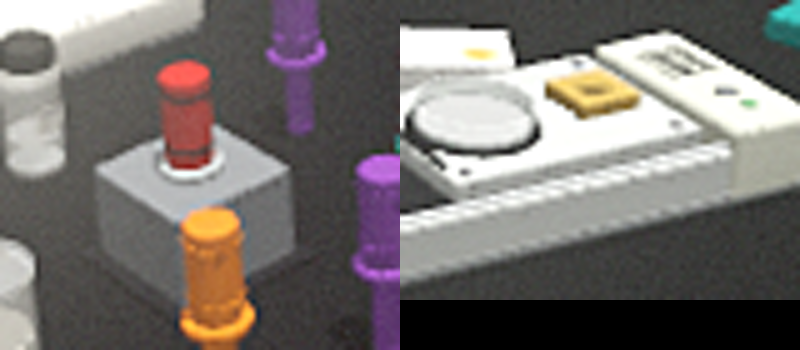

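```bash
cat >> h.py <<'E'
def rel(c,cy,t,ty):
    "row from commanded pos c, yaw cy to target t, yaw ty (tool down): cm, deg"
    M=R.from_euler("xyz",[180,0,cy],degrees=True)
    return np.r_[M.inv().apply(np.subtract(t,c))*100,0,0,cy-ty].round(2).tolist()
def abs_(c,cy,row):
    M=R.from_euler("xyz",[180,0,cy],degrees=True)
    return (np.array(c)+M.apply(np.array(row[:3])/100)).round(5).tolist(),cy-row[5]
E
python3 -c "
from h import *
print(rel([.253,.626,.227],-22.03,[.5315,.271,.14],-4.2))"
```

```text
[39.13, 22.46, 8.7, 0.0, 0.0, -17.83]
```

Request:
send_rows(plan=[[[3,2,0,0,0,-2],[7,4,0,0,0,-4],[11,6.3,1,0,0,-6],[14.5,8.3,2,0,0,-8],[18,10.3,3,0,0,-10],[21.5,12.3,4,0,0,-12],[25,14.3,5,0,0,-14],[28.5,16.4,6,0,0,-16]]], fingers=0.5)

```text
clock: 0.77
tool_pos: [0.4518, 0.3713, 0.168]
orientation: [180.0, 0.0, -5.9]
force: [0.6, 1.0, 0.4]
opening: 0.0453
gripper_force: 0.0
```

```bash
python3 -c "
from h import *
c,y=abs_([.253,.626,.227],-22.03,[28.5,16.4,6,0,0,-16]);print(c,y)
print(rel(c,y,[.5315,.271,.12],-4.23))"
```

```text
[0.45568, 0.36707, 0.167] -6.030000000000001
[8.55, 8.76, 4.7, 0.0, 0.0, -1.8]
```

Request:
send_rows(plan=[[[3,3,1.5,0,0,-1],[5.5,5.6,3,0,0,-1.8],[7.5,7.7,4,0,0,-1.8],[8.55,8.76,4.7,0,0,-1.8],[8.55,8.76,4.7,0,0,-1.8],[8.55,8.76,4.7,0,0,-1.8]]])

```text
clock: 1.27
tool_pos: [0.527, 0.2758, 0.1208]
orientation: [179.9, 0.1, -4.4]
force: [0.3, 0.4, 0.3]
opening: 0.0434
gripper_force: 0.0
```

Run:
```python
from plant import ctrl
from h import *
import cv2
print(abs_([.45568,.36707,.167],-6.03,[8.55,8.76,4.7,0,0,-1.8]));o=ctrl.get_obs();print(o["tool_pos"],o["orientation"],o["force"])
s=ctrl.snapshot("scene");i=s["img"][:,:,::-1];cv2.imwrite("pics/d.png",cv2.resize(i[150:290,190:350],None,fx=4,fy=4,interpolation=cv2.INTER_CUBIC))
```

```text
([0.5315, 0.27097, 0.12], -4.23)
[0.5269924  0.27583054 0.12076173] [ 1.79928764e+02  6.53356913e-02 -4.37112528e+00] [0.26679297 0.37255471 0.28836354]
```

View pics/d.png

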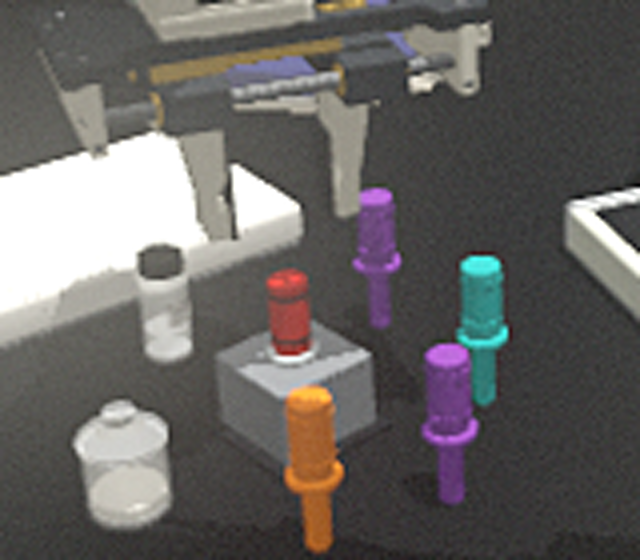

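The gripper is above the red pin with its tips at crop (222,236) and (343,213), either side of the knob at (288,280). Measured position trails the command by about 5 mm, so I'll hold briefly and re-read.

Request:
send_rows(plan=[[[0,0,0,0,0,0],[0,0,0,0,0,0],[0,0,0,0,0,0]]])

```text
clock: 1.57
tool_pos: [0.5265, 0.278, 0.1221]
orientation: [-180.0, -0.0, -4.2]
force: [-1.3, -0.3, 1.0]
opening: 0.0442
gripper_force: 0.0
```

Run:
```python
from plant import ctrl
from h import *
o=ctrl.get_obs();print(o["tool_pos"],o["qvel"])
d=np.load("pics/scene0.npz");P=np.linalg.inv(d["pose"])
for x in([.527,.2758,.1208],[.5315,.271,.1208]):
    q=d["K"]@(P@[*x,1])[:3];print(q[:2]/q[2])
```

```text
[0.52653462 0.27799198 0.12205118] [-0.08711777  0.04653884 -0.07814632  0.0464142  -0.03923797 -0.00715067]
[257.89920726 205.01091059]
[259.42050828 203.52504241]
```

The shortfall comes from rows that exceeded the 41.7 mm limit, so my tracked command was wrong. I'll average several readings to re-zero it.

```bash
cat >> h.py <<'E'
def mean(n=6):
    from plant import ctrl
    L=[]
    for _ in range(n):
        ctrl.snapshot("top");o=ctrl.get_obs();L.append(np.r_[o["tool_pos"],o["orientation"][2],o["force"]])
    L=np.array(L);print(L.mean(0).round(4),L.std(0).round(4));return L.mean(0)
E
python3 - <<'E'
from h import *
m=mean();print(rel(m[:3],m[3],[.5315,.271,.06],-4.2))
E
```

```text
[ 0.5267  0.2775  0.1218 -4.1961 -0.128   0.0462 -0.0847] [1.000e-04 2.000e-04 1.000e-04 1.950e-02 2.481e-01 5.822e-01 4.458e-01]
[0.53, 0.62, 6.18, 0.0, 0.0, 0.0]
```

Request:
send_rows(plan=[[[0.27,0.3,0,0,0,0],[0.53,0.62,1,0,0,0],[0.53,0.62,3,0,0,0],[0.53,0.62,5,0,0,0],[0.53,0.62,6.2,0,0,0],[0.53,0.62,7,0,0,0],[0.53,0.62,7,0,0,0],[0.53,0.62,7,0,0,0]]])

```text
clock: 2.53
tool_pos: [0.5318, 0.2701, 0.0512]
orientation: [180.0, 0.0, -4.3]
force: [-0.3, 1.0, -0.1]
opening: 0.0436
gripper_force: 0.0
```

Run:
```python
from h import *
m=mean(3)
```

```text
[ 0.5322  0.2706  0.0522 -4.2417  0.1221  0.2999  0.432 ] [1.000e-04 1.000e-04 2.000e-04 1.100e-03 1.811e-01 2.403e-01 4.454e-01]
```

Request:
send_rows(plan=[[[0,0,0.15,0,0,0],[0,0,0.15,0,0,0],[0,0,0.15,0,0,0],[0,0,0.15,0,0,0],[0,0,0.15,0,0,0],[0,0,0.15,0,0,0],[0,0,0.15,0,0,0],[0,0,0.15,0,0,0]]], fingers=0)

```text
clock: 3.35
tool_pos: [0.5322, 0.2713, 0.0505]
orientation: [-179.9, -0.1, -4.2]
force: [0.2, 4.8, 1.7]
opening: 0.0188
gripper_force: 30.0
```

Run:
```python
from h import *
m=mean(3)
from plant import ctrl
o=ctrl.get_obs();print(o["opening"],o["gripper_force"])
```

```text
[ 0.5322  0.2713  0.0505 -4.2267 -0.412   5.0051  3.0369] [0.     0.     0.     0.0009 0.3873 0.7765 0.1001]
0.019462990925641625 29.99377280473709
```

Request:
send_rows(plan=[[[0,-0.08,0,0,0,0],[0,-0.08,-0.2,0,0,0],[0,-0.08,-0.6,0,0,0],[0,-0.08,-1.2,0,0,0]]])

```text
clock: 3.83
tool_pos: [0.5315, 0.2713, 0.0612]
orientation: [180.0, 0.0, -4.3]
force: [1.2, 5.5, -3.9]
opening: 0.0196
gripper_force: 30.0
```

Request:
send_rows(plan=[[[0,-0.1,0,0,0,0],[0,-0.1,0,0,0,0],[0,-0.1,0,0,0,0]]])

```text
clock: 4.08
tool_pos: [0.5315, 0.2716, 0.0617]
orientation: [179.9, 0.0, -4.3]
force: [-0.6, 1.0, -0.6]
opening: 0.0195
gripper_force: 30.0
```

Run:
```python
from h import *
m=mean(3)
```

```text
[ 0.5315  0.2716  0.0617 -4.2597  0.5136  0.7837 -0.3067] [0.     0.     0.     0.0016 0.1914 0.2479 0.4518]
```

Request:
send_rows(plan=[[[0,0,-1,0,0,0],[0,0,-2.5,0,0,0],[0,0,-4.5,0,0,0],[0,0,-7,0,0,0],[0,0,-9,0,0,0],[0,0,-9,0,0,0],[0,0,-9,0,0,0]]])

```text
clock: 4.82
tool_pos: [0.532, 0.2722, 0.1538]
orientation: [-179.9, -0.1, -4.3]
force: [-0.1, -0.8, -1.0]
opening: 0.0196
gripper_force: 30.0
```

Run:
```python
from h import *
m=mean(3)
print(rel(m[:3],m[3],[.5592,-.1495,.145],-4.2))
```

```text
[ 0.5312  0.2716  0.1518 -4.2651 -0.1059 -0.0584 -0.1467] [1.000e-04 1.000e-04 5.000e-04 3.400e-03 3.349e-01 4.319e-01 5.590e-02]
[5.92, 41.79, 0.68, 0.0, 0.0, -0.07]
```

Request:
send_rows(plan=[[[0.2,1.5,0,0,0,0],[0.6,4.5,0,0,0,0],[1.1,8,0,0,0,0],[1.7,12,0,0,0,0],[2.3,16,0,0,0,0],[2.8,20,0,0,0,0],[3.4,24,0,0,0,0],[4,28,0,0,0,0]]])

```text
clock: 5.63
tool_pos: [0.5498, -0.0125, 0.1513]
orientation: [180.0, 0.1, -4.2]
force: [2.1, -0.4, 0.1]
opening: 0.0192
gripper_force: 30.0
```

Request:
send_rows(plan=[[[0.5,3.5,0,0,0,0],[1,7,0,0,0,0],[1.4,10,0,0,0,0],[1.7,12,0,0,0,0],[1.9,13.5,0,0,0,0],[1.9,13.8,0,0,0,0],[1.9,13.8,0,0,0,0],[1.9,13.8,0,0,0,0]]])

```text
clock: 6.3
tool_pos: [0.5591, -0.1491, 0.1514]
orientation: [180.0, 0.1, -4.3]
force: [0.6, 0.5, 0.7]
opening: 0.0195
gripper_force: 30.0
```

Run:
```python
from h import *
from plant import ctrl
import cv2
m=mean(4)
print(rel(m[:3],m[3],[.5592,-.1495,.10],-4.2))
s=ctrl.snapshot("scene");i=s["img"][:,:,::-1];cv2.imwrite("pics/e.png",cv2.resize(i[110:230,340:480],None,fx=5,fy=5,interpolation=cv2.INTER_CUBIC))
d=np.load("pics/scene0.npz");P=np.linalg.inv(d["pose"])
for x in([*m[:2],m[2]-.0445],[.5592,-.1495,.052]):
    q=d["K"]@(P@[*x,1])[:3];q=q[:2]/q[2];print(q,(q-[340,110])*5)
```

```text
[ 0.5595 -0.1484  0.1518 -4.2027  0.0864 -0.3047 -0.6389] [2.000e-04 2.000e-04 1.000e-04 2.240e-02 5.690e-01 3.067e-01 2.648e-01]
[-0.02, 0.12, 5.18, 0.0, 0.0, -0.0]
[418.34696797 165.93289736] [391.73483987 279.66448679]
[416.4832618  186.59746768] [382.41630902 382.98733838]
```

View pics/e.png

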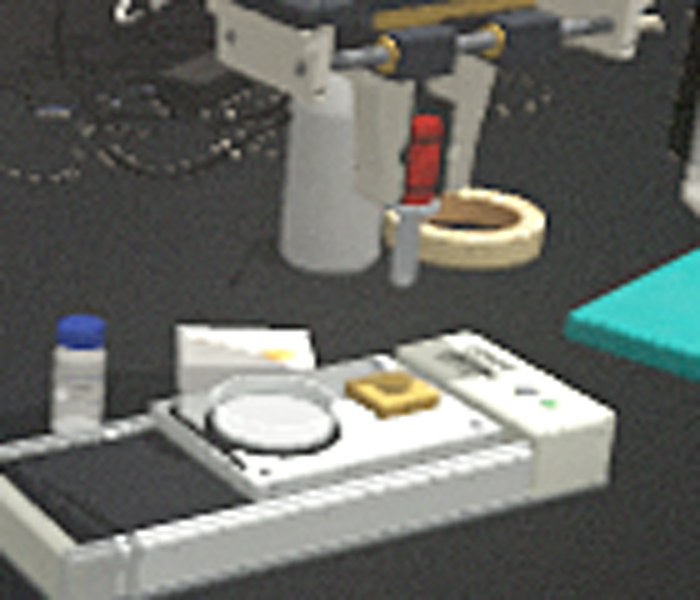

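The pin hangs over the brass block with its tip at crop (402,283), about where predicted. It looks slightly tilted, with the knob top at (428,120), though a finger partly hides the knob. I'll measure the shank's slope.

Run:
```python
from plant import ctrl
from h import *
s=ctrl.snapshot("scene");i=s["img"].astype(float);g=i.mean(2)
np.savez("pics/scene1.npz",K=s["K"],pose=s["pose"],img=s["img"])
print(g[148:170,412:432].astype(int))
r=(i[:,:,0]>90)&(i[:,:,0]>2*i[:,:,1])
for y in range(130,155,2):
    x=np.where(r[y,405:440])[0]+405
    if len(x):print(y,x.min(),x.max())
d=s;P=np.linalg.inv(d["pose"])
for z in(.1073,.1453,.1493,.1893):
    q=d["K"]@(P@[.5595,-.1484,z,1])[:3];print(z,q[:2]/q[2])
    q=d["K"]@(P@[.5505,-.1484,z,1])[:3];print("   x-9mm",q[:2]/q[2])
```

```text
[[136 139 143 145 150 147 156 148 113  66  78  71  73  74  65  48  90 140
  153 173]
 [150 144 138 142 149 148 150 135  83  70  80  84  76  73  98 100  97 134
  117 129]
 [157 158 148 137 136 146 149 115  68  66  73  70  72  91 154 172 130 127
  117 117]
 [156 156 156 146 135 104 134 151 170 174 171 164 177 169 172 174 125 128
  125 115]
 [155 156 156 162 142 173 216 143 144 151 147 143 158 168 158 136 123 126
  122 121]
 [156 156 154 152 122 127 208 216 125 133 130 132 127 131 130 123 126 127
  126 122]
 [159 154 158 151 117 107 146 164 130 137 133 133 148 136  69  71  78  72
   79  87]
 [158 157 158 147  98 107 119 122 135 138 137 146 216 241 217 150 114  88
   58  33]
 [156 156 158 146 100 123 127 130 134 140 132 136 185 225 236 245 240 238
  216 229]
 [159 156 160 143  75 107 127 131 139 136 138 136 138 155 174 189 189 207
  214 233]
 [153 158 158 142  65  98 133 134 138 135 137 134 132 132 129 128 129 146
  168 180]
 [157 156 157 144  73  67 106 136 137 140 139 130 133 132 135 137 140 142
  142 142]
 [157 159 166 147  55  57  96 136 140 140 135 137 133 136 139 136 137 141
  147 
[... 466 characters left out ...]
1 147 102  74  67  68  68  67  74  66
   71  70]
 [ 70  74  73  64  68  70  72  88  94  95  68  70  64  68  71  67  69  66
   66  63]
 [ 66  71  69  65  70  71  69  71  61  68  66  69  71  69  66  71  68  75
   69  65]
 [ 70  72  73  69  70  66  66  67  70  62  71  61  67  70  69  74  63  71
   70  69]]
134 422 427
136 422 427
138 423 427
140 422 427
142 422 427
144 422 426
146 421 426
148 425 426
150 421 425
0.1073 [418.36082395 165.95126366]
   x-9mm [420.84000928 167.16569279]
0.1453 [420.01094596 151.1187165 ]
   x-9mm [422.54616177 152.24591805]
0.1493 [420.1880265  149.52698233]
   x-9mm [422.72928085 150.64459847]
0.1893 [421.99565163 133.27867772]
   x-9mm [424.59883186 134.29595434]
```

The numbers match an upright pin: the tip is at 420.4 and the knob at 424.5, both within 0.5 px of prediction. Lowering it to the guide mouth.

Request:
send_rows(plan=[[[0,0.08,1,0,0,0],[0,0.08,2.5,0,0,0],[0,0.08,4,0,0,0],[0,0.08,5,0,0,0],[0,0.08,5.3,0,0,0],[0,0.08,5.6,0,0,0],[0,0.08,5.6,0,0,0]]])

```text
clock: 7.18
tool_pos: [0.5597, -0.1498, 0.0957]
orientation: [180.0, 0.0, -4.2]
force: [-1.0, -0.6, -0.4]
opening: 0.0192
gripper_force: 30.0
```

Request:
send_rows(plan=[[[0,0,0.1,0,0,0],[0,0,0.2,0,0,0],[0,0,0.3,0,0,0],[0,0,0.3,0,0,0]]])

```text
clock: 7.52
tool_pos: [0.5598, -0.1498, 0.0933]
orientation: [-180.0, -0.0, -4.3]
force: [-0.3, -0.9, 0.4]
opening: 0.0188
gripper_force: 30.0
```

Request:
send_rows(plan=[[[0,0,0.15,0,0,0],[0,0,0.3,0,0,0],[0,0,0.45,0,0,0],[0,0,0.6,0,0,0],[0,0,0.6,0,0,0]]])

```text
clock: 7.93
tool_pos: [0.5594, -0.1498, 0.0866]
orientation: [-180.0, 0.0, -4.3]
force: [-0.5, 0.6, -0.6]
opening: 0.0195
gripper_force: 30.0
```

Run:
```python
from h import *
m=mean(3)
```

```text
[ 0.5596 -0.1498  0.0869 -4.2463  0.1327  0.2153 -0.7087] [1.000e-04 0.000e+00 1.000e-04 3.200e-03 4.953e-01 2.490e-01 4.504e-01]
```

Request:
send_rows(plan=[[[0,0,0.2,0,0,0],[0,0,0.4,0,0,0],[0,0,0.6,0,0,0],[0,0,0.8,0,0,0],[0,0,1.0,0,0,0],[0,0,1.2,0,0,0],[0,0,1.2,0,0,0]]])

```text
clock: 8.67
tool_pos: [0.5594, -0.1498, 0.0745]
orientation: [180.0, 0.0, -4.3]
force: [0.5, -0.3, -0.6]
opening: 0.0194
gripper_force: 30.0
```

Request:
send_rows(plan=[[[0,0,0.1,0,0,0],[0,0,0.2,0,0,0],[0,0,0.3,0,0,0],[0,0,0.3,0,0,0],[0,0,0.3,0,0,0]]])

```text
clock: 9.08
tool_pos: [0.5598, -0.1498, 0.0722]
orientation: [180.0, -0.0, -4.2]
force: [-0.7, 0.2, 0.3]
opening: 0.0197
gripper_force: 30.0
```

Run:
```python
from h import *
m=mean(3)
```

```text
[ 0.5598 -0.1498  0.0722 -4.2451 -0.1168  0.5497  0.9435] [0.     0.     0.     0.0022 0.3183 0.4457 0.5787]
```

Request:
send_rows(plan=[[[0,0,0.07,0,0,0],[0,0,0.14,0,0,0],[0,0,0.2,0,0,0],[0,0,0.2,0,0,0]]])

```text
clock: 9.57
tool_pos: [0.5599, -0.1499, 0.0702]
orientation: [180.0, -0.0, -4.2]
force: [0.4, 0.8, 4.4]
opening: 0.0193
gripper_force: 30.0
```

Run:
```python
from h import *
m=mean(4)
```

```text
[ 0.5598 -0.1499  0.0702 -4.2418 -0.8047 -0.0189  4.1959] [0.     0.     0.     0.0017 0.192  0.3692 0.5167]
```

Contact on the bar is about 4 N, a light press. Sliding the first 12 mm now, since the hole is at least 14 mm away.

Request:
send_rows(plan=[[[0,-0.1,0,0,0,0],[0,-0.25,0,0,0,0],[0,-0.45,0,0,0,0],[0,-0.65,0,0,0,0],[0,-0.85,0,0,0,0],[0,-1.05,0,0,0,0],[0,-1.2,0,0,0,0],[0,-1.2,0,0,0,0]]])

```text
clock: 10.43
tool_pos: [0.5607, -0.1375, 0.0701]
orientation: [-180.0, -0.0, -4.2]
force: [1.1, -2.9, 5.3]
opening: 0.0192
gripper_force: 30.0
```

Run:
```python
from h import *
m=mean(3)
```

```text
[ 0.5607 -0.1376  0.0701 -4.2368 -0.0533 -2.9621  4.3797] [0.     0.     0.     0.0032 0.2745 0.5009 0.2615]
```

Request:
send_rows(plan=[[[0,-0.1,0,0,0,0],[0,-0.2,0,0,0,0],[0,-0.3,0,0,0,0],[0,-0.3,0,0,0,0]]])

```text
clock: 10.92
tool_pos: [0.5609, -0.1348, 0.0701]
orientation: [180.0, -0.0, -4.2]
force: [-0.6, -4.7, 3.9]
opening: 0.0194
gripper_force: 30.0
```

Request:
send_rows(plan=[[[0,-0.1,0,0,0,0],[0,-0.2,0,0,0,0],[0,-0.3,0,0,0,0],[0,-0.3,0,0,0,0]]])

```text
clock: 11.25
tool_pos: [0.561, -0.1317, 0.0701]
orientation: [-180.0, -0.0, -4.2]
force: [0.5, -4.7, 3.6]
opening: 0.0191
gripper_force: 30.0
```

Request:
send_rows(plan=[[[0,-0.1,0,0,0,0],[0,-0.2,0,0,0,0],[0,-0.3,0,0,0,0],[0,-0.3,0,0,0,0]]])

```text
clock: 11.58
tool_pos: [0.5612, -0.1287, 0.0701]
orientation: [-180.0, -0.0, -4.2]
force: [-0.5, -4.0, 4.2]
opening: 0.0194
gripper_force: 30.0
```

Request:
send_rows(plan=[[[0,-0.1,0,0,0,0],[0,-0.2,0,0,0,0],[0,-0.3,0,0,0,0],[0,-0.3,0,0,0,0]]])

```text
clock: 11.92
tool_pos: [0.5615, -0.1257, 0.0701]
orientation: [-180.0, 0.0, -4.2]
force: [0.1, -4.5, 4.5]
opening: 0.0193
gripper_force: 30.0
```

Request:
send_rows(plan=[[[0,-0.1,0,0,0,0],[0,-0.2,0,0,0,0],[0,-0.3,0,0,0,0],[0,-0.3,0,0,0,0]]])

```text
clock: 12.25
tool_pos: [0.5616, -0.1227, 0.07]
orientation: [-180.0, 0.0, -4.2]
force: [0.0, -4.1, 3.7]
opening: 0.0195
gripper_force: 30.0
```

Request:
send_rows(plan=[[[0,-0.1,0,0,0,0],[0,-0.2,0,0,0,0],[0,-0.3,0,0,0,0],[0,-0.3,0,0,0,0]]])

```text
clock: 12.58
tool_pos: [0.5619, -0.1197, 0.07]
orientation: [-180.0, 0.0, -4.2]
force: [-0.1, -3.3, 4.7]
opening: 0.0194
gripper_force: 30.0
```

Request:
send_rows(plan=[[[0,-0.1,0,0,0,0],[0,-0.2,0,0,0,0],[0,-0.3,0,0,0,0],[0,-0.3,0,0,0,0]]])

```text
clock: 12.92
tool_pos: [0.5621, -0.1167, 0.0701]
orientation: [-180.0, 0.0, -4.2]
force: [0.4, -3.7, 4.0]
opening: 0.0196
gripper_force: 30.0
```

Request:
send_rows(plan=[[[0,-0.1,0,0,0,0],[0,-0.2,0,0,0,0],[0,-0.3,0,0,0,0],[0,-0.3,0,0,0,0]]])

```text
clock: 13.25
tool_pos: [0.5623, -0.1137, 0.07]
orientation: [-180.0, 0.0, -4.2]
force: [0.3, -4.1, 4.8]
opening: 0.0196
gripper_force: 30.0
```

Request:
send_rows(plan=[[[0,-0.1,0,0,0,0],[0,-0.2,0,0,0,0],[0,-0.3,0,0,0,0],[0,-0.3,0,0,0,0]]])

```text
clock: 13.58
tool_pos: [0.5625, -0.1107, 0.07]
orientation: [-180.0, 0.0, -4.2]
force: [0.2, -4.5, 4.8]
opening: 0.0195
gripper_force: 30.0
```

Request:
send_rows(plan=[[[0,-0.1,0,0,0,0],[0,-0.2,0,0,0,0],[0,-0.3,0,0,0,0],[0,-0.3,0,0,0,0]]])

```text
clock: 13.92
tool_pos: [0.5628, -0.1078, 0.0701]
orientation: [-180.0, 0.0, -4.2]
force: [0.4, -3.4, 5.1]
opening: 0.0192
gripper_force: 30.0
```

Request:
send_rows(plan=[[[0,-0.1,0,0,0,0],[0,-0.2,0,0,0,0],[0,-0.3,0,0,0,0],[0,-0.3,0,0,0,0]]])

```text
clock: 14.25
tool_pos: [0.563, -0.1048, 0.07]
orientation: [-180.0, 0.0, -4.2]
force: [-0.6, -3.0, 4.5]
opening: 0.0195
gripper_force: 30.0
```

Request:
send_rows(plan=[[[0,-0.1,0,0,0,0],[0,-0.2,0,0,0,0],[0,-0.3,0,0,0,0],[0,-0.3,0,0,0,0]]])

```text
clock: 14.58
tool_pos: [0.5632, -0.1018, 0.07]
orientation: [-180.0, 0.0, -4.2]
force: [-0.3, -3.7, 5.1]
opening: 0.0194
gripper_force: 30.0
```

Request:
send_rows(plan=[[[0,-0.1,0,0,0,0],[0,-0.2,0,0,0,0],[0,-0.3,0,0,0,0],[0,-0.3,0,0,0,0]]])

```text
clock: 14.92
tool_pos: [0.5634, -0.0988, 0.07]
orientation: [-180.0, 0.0, -4.2]
force: [-1.6, -3.4, 4.2]
opening: 0.0193
gripper_force: 30.0
```

Request:
send_rows(plan=[[[0,-0.1,0,0,0,0],[0,-0.2,0,0,0,0],[0,-0.3,0,0,0,0],[0,-0.3,0,0,0,0]]])

```text
clock: 15.25
tool_pos: [0.5636, -0.0957, 0.07]
orientation: [-180.0, 0.0, -4.2]
force: [-1.4, -2.3, 4.5]
opening: 0.0196
gripper_force: 30.0
```

Request:
send_rows(plan=[[[0,-0.1,0,0,0,0],[0,-0.2,0,0,0,0],[0,-0.3,0,0,0,0],[0,-0.3,0,0,0,0]]])

```text
clock: 15.58
tool_pos: [0.5639, -0.0923, 0.0697]
orientation: [-180.0, -0.0, -4.3]
force: [-0.8, 0.3, 1.6]
opening: 0.0196
gripper_force: 30.0
```

Vertical force fell from 4.5 N to 1.6 N and the drag vanished, so the tip is entering the hole. Checking steady values.

Run:
```python
from h import *
m=mean(4)
```

```text
[ 0.5639 -0.0924  0.0697 -4.2511  0.6565  0.8988  0.4748] [0.     0.     0.     0.0013 0.0687 0.7091 0.5419]
```

Request:
send_rows(plan=[[[0,-0.05,0,0,0,0],[0,-0.08,0.05,0,0,0],[0,-0.08,0.12,0,0,0],[0,-0.08,0.2,0,0,0],[0,-0.08,0.2,0,0,0]]])

```text
clock: 16.2
tool_pos: [0.5639, -0.0922, 0.0679]
orientation: [-180.0, 0.0, -4.2]
force: [-0.2, -0.3, -0.2]
opening: 0.0195
gripper_force: 30.0
```

No force at 2 mm deeper, so the tip is in the hole. Pushing down.

Request:
send_rows(plan=[[[0,0,0.1,0,0,0],[0,0,0.2,0,0,0],[0,0,0.3,0,0,0],[0,0,0.4,0,0,0],[0,0,0.5,0,0,0],[0,0,0.5,0,0,0]]])

```text
clock: 16.7
tool_pos: [0.564, -0.0922, 0.0629]
orientation: [-180.0, 0.0, -4.2]
force: [1.3, 0.5, 1.5]
opening: 0.0189
gripper_force: 30.0
```

Request:
send_rows(plan=[[[0,0,0.1,0,0,0],[0,0,0.2,0,0,0],[0,0,0.3,0,0,0],[0,0,0.3,0,0,0]]])

```text
clock: 17.03
tool_pos: [0.564, -0.0921, 0.0599]
orientation: [-180.0, -0.0, -4.2]
force: [0.6, 1.2, 0.9]
opening: 0.0195
gripper_force: 30.0
```

Run:
```python
from h import *
m=mean(3)
```

```text
[ 0.5639 -0.0922  0.0599 -4.2507  0.4234  1.0484  0.3006] [0.     0.     0.     0.0008 0.3732 0.6346 0.1431]
```

Now the last ~1.5 mm, in small steps.

Request:
send_rows(plan=[[[0,0,0.05,0,0,0],[0,0,0.1,0,0,0],[0,0,0.13,0,0,0],[0,0,0.13,0,0,0]]])

```text
clock: 17.52
tool_pos: [0.564, -0.0922, 0.0588]
orientation: [-180.0, -0.0, -4.2]
force: [0.7, 1.0, 1.5]
opening: 0.0194
gripper_force: 30.0
```

Run:
```python
from h import *
m=mean(3)
```

```text
[ 0.564  -0.0922  0.0588 -4.2479  0.2962  1.8214  2.4431] [0.     0.     0.     0.002  0.3895 0.275  0.0845]
```

Request:
send_rows(plan=[[[0,0,0.02,0,0,0],[0,0,0.04,0,0,0],[0,0,0.04,0,0,0]]])

```text
clock: 17.92
tool_pos: [0.564, -0.0921, 0.0585]
orientation: [-180.0, -0.0, -4.2]
force: [0.3, 3.0, 3.3]
opening: 0.0194
gripper_force: 30.0
```

Run:
```python
from h import *
m=mean(3)
```

```text
[ 0.564  -0.0922  0.0585 -4.2444  0.2903  2.3439  3.7186] [0.     0.     0.     0.0007 0.2291 0.0146 0.5203]
```

Request:
send_rows(plan=[[[0,0,0.02,0,0,0],[0,0,0.04,0,0,0],[0,0,0.05,0,0,0],[0,0,0.05,0,0,0]]])

```text
clock: 18.4
tool_pos: [0.564, -0.0922, 0.0584]
orientation: [180.0, -0.0, -4.2]
force: [-2.2, 3.2, 8.4]
opening: 0.0195
gripper_force: 30.0
```

Run:
```python
from h import *
m=mean(3)
from plant import ctrl
import cv2
s=ctrl.snapshot("scene");i=s["img"][:,:,::-1];cv2.imwrite("pics/f.png",cv2.resize(i[140:220,360:460],None,fx=7,fy=7,interpolation=cv2.INTER_CUBIC))
```

```text
[ 0.564  -0.0922  0.0584 -4.2368 -1.5248  3.2313  7.5946] [0.     0.     0.     0.0012 0.5844 0.4532 0.339 ]
```

View pics/f.png

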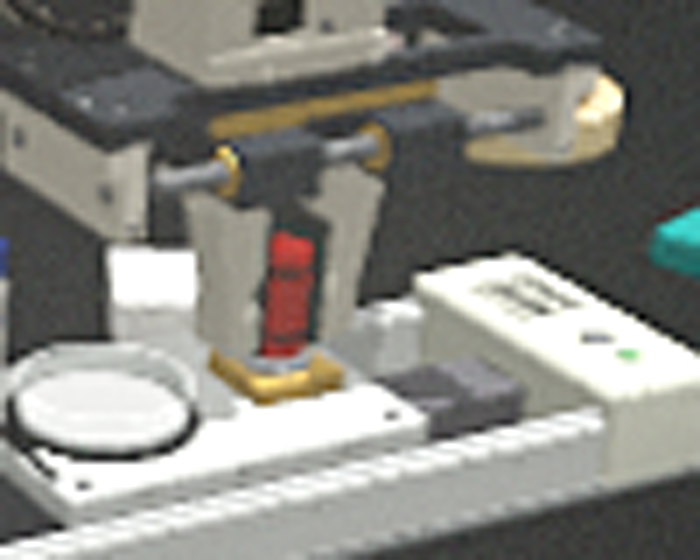

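The carriage has moved and the pin's flange sits on the brass block at (280,362). The descent stalled at z = 0.0584 with force rising to 8 N, so it is home. I'll ease off, then release with a limited opening so the finger clears the dish.

Request:
send_rows(plan=[[[0,-0.02,-0.04,0,0,0],[0,-0.03,-0.06,0,0,0]]])

```text
clock: 18.77
tool_pos: [0.564, -0.0921, 0.0585]
orientation: [180.0, -0.0, -4.2]
force: [1.5, -0.1, 0.6]
opening: 0.0194
gripper_force: 30.0
```

Request:
send_rows(plan=[[[0,0,0,0,0,0],[0,0,0,0,0,0],[0,0,0,0,0,0],[0,0,0,0,0,0],[0,0,0,0,0,0],[0,0,0,0,0,0]]], fingers=0.33)

```text
clock: 19.27
tool_pos: [0.5638, -0.0919, 0.0583]
orientation: [180.0, 0.0, -4.3]
force: [0.7, 0.7, 1.3]
opening: 0.0289
gripper_force: 0.0
```

Raising straight up.

Request:
send_rows(plan=[[[0,0,-0.5,0,0,0],[0,0,-1.5,0,0,0],[0,0,-3,0,0,0],[0,0,-5,0,0,0],[0,0,-7.5,0,0,0],[0,0,-10,0,0,0],[0,0,-13,0,0,0],[0,0,-15,0,0,0]]])

```text
clock: 19.93
tool_pos: [0.5647, -0.092, 0.2126]
orientation: [-180.0, -0.2, -4.2]
force: [0.7, 0.3, 0.0]
opening: 0.0288
gripper_force: 0.0
```

Run:
```python
from h import *
m=mean(4)
from plant import ctrl
import cv2
s=ctrl.snapshot("scene");i=s["img"][:,:,::-1];cv2.imwrite("pics/g.png",cv2.resize(i[130:290,200:460],None,fx=3,fy=3,interpolation=cv2.INTER_CUBIC))
```

```text
[ 0.5655 -0.0919  0.2129 -4.223   0.4367  0.1442  1.2998] [1.0000e-03 2.0000e-04 2.4000e-03 2.3900e-02 1.1626e+00 3.2450e-01
 2.2934e+00]
```

View pics/g.png

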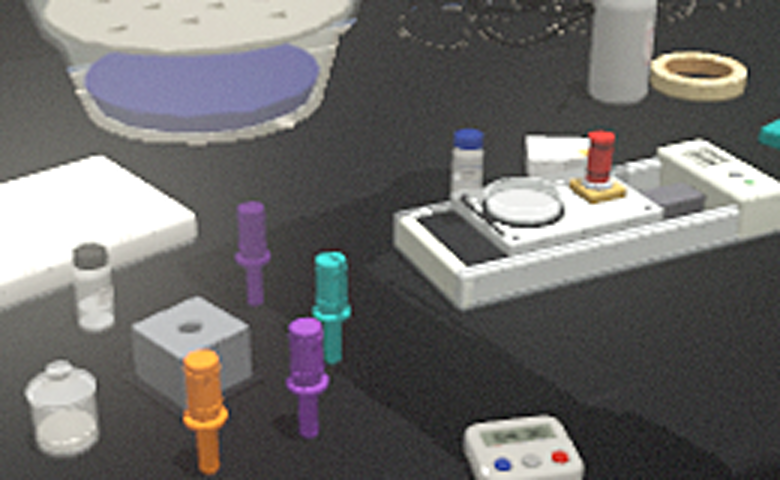

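The red pin stands upright at (600,160), its flange on the brass block at (598,188). The vials, bottle and box are undisturbed, and the gripper is clear. Handing in.

```bash
python3 -c "
from plant import ctrl
print(ctrl.close_job())"
```

```text
the job is handed in; nothing more can be done
None
```

The shuttle is locked: the red pin dropped into the bar's hole, went fully home with its flange on the guide block and was released upright; the bystanders still stand in place, and the job was handed in at about 20 s.

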